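Third hand at the drill stand

ROBOT

A 7-joint arm with a two-finger parallel gripper is mounted at the origin on the work surface. World frame = base frame: x ahead of the robot, y to its left, z up, the work surface at z = 0. Lengths are in m, angles in rad, forces in N, time in s.
With the tool pointing down it reaches from about 0.4 to 0.875 m from the base axis. Payload 6.5 kg.
Tool frame: the origin (TCP) lies midway between the tips of the shut fingers; the grasp point (between the pads) lies 19 mm behind it (manip.pinch_z is the distance from the TCP to the grasp point, in m); z points along the fingers, y is the direction in which the jaws open and shut (so a half turn about z gives the same grasp; the last joint's range is limited). The gripper opens to 85 mm and grips with 20 to 120 N. Pads are 22 mm wide; open, the fingers measure 114 mm over their backs; the gripper's body (76 mm by 85 mm) begins 54 mm behind the grasp point. The pads swing forward as they close: fully open they stand 13 mm farther back than shut.
Start: joints at [-0.066, 0.536, -0.004, 1.538, 0.003, 1.067, -0.071], TCP at [0.65, 0, 0.231] pointing down, gripper open.
Joint ranges: [-2.7, 2.7], [-0.37, 2.16], [-1.27, 1.26], [0.24, 2.4], [-1.31, 4.45], [0.19, 1.91], [-2.76, 2.76]. Speed limits (rad/s): [2.39, 2.39, 3.14, 3.14, 3.14, 3.14, 3.14].

INTERFACE

Orientations are given as a rotation vector (axis times angle).
In Python, from rig import manip gives the robot as it stands. Calls block until the motion is done:
- manip.goto(position, orientation): joint-space move of the TCP to a pose.
- manip.move_straight(position, ori=None, velocity=0.15): straight line of the TCP; ori=None keeps the orientation; velocity is the mean speed in m/s.
- manip.goto_joints(angles): joint-space move.
- manip.grip(opening, squeeze=None): finger opening in m; squeeze is the grip in N (None keeps the last); returns when the fingers have stopped.
- manip.dwell(seconds).
- manip.solve_ik(position, orientation): joint angles nearest the present ones, or None.
- manip.get_obs(): the state.
- manip.snapshot(name): name is "scene" or "side" or "wrist"; returns the picture (400x640x3 uint8, red, green, blue); there is no depth.
- manip.calibration(name): a dict with "fx", "fy", "cx", "cy" (pixels), "eye" and "attitude" of the camera in the world. Camera axes: x right, y down, z forward; pixel columns grow to the right and rows downward; lengths in m; the calibration is good to about 2 mm. A picture is of the moment at which its call begins: read the wrist's pose just before it. calibration takes no time and is no camera call; for the wrist camera it gives the pose at the moment of the call.
A pose or a line that the arm cannot do raises manip.MotionError and nothing moves.
- manip.job_done(): hands the job in, once; it reports no verdict.
Trained networks look in the newest picture that a camera, given by its name, has taken for a name from the list of things; names that differ only in an ending like _2 or _b are one class to them, and where a whole thing is asked for, a point or a joint stands for the part that bears it (a point fixed in the world has none). Each returns a list of dicts, best first, with "conf" (0 to 1); they miss things now and then, are a little off and sometimes report something else, mostly with a low value. They report only what shows in the picture. A call takes as long as a camera call.
- manip.cut_out(name, camera): "mask" (400x640 bool, what is visible of it) and "uv" ([column, row] in pixels, amid what is visible of it).
The state is a dict: "clock": time; "joints": joint angles; "joint_velocities": joint speeds; "tau": joint torques, N m; "tcp_pos": TCP position; "tcp_rot": TCP orientation; "wrist_force": force on the tool from outside, world axes, zero at the start; "torque": the same for the moment, N m; "grip_width": finger opening in m.
Only numpy, scipy, OpenCV 4.12 (cv2) and the standard library are available. Lean on these libraries where they do the work, as an engineer would, in place of code of your own. Each camera call takes 0.05 s, during which the arm holds its last target.

TASK

Someone is about to drill the router's plywood wall board. Keeping it flat on the desk, slide the board under the drill stand so that the red dot is straight beneath the tip of the bit and the board's edge lies flush against the orange sprung stop, and press the stop in, without shoving it to its end, until its black pointer stands in the green part of the scale. Finish while still holding the board there, steadily, with the fingers; leave the other things on the desk alone.

Things in the scene. Friction and masses are not known exactly. Their poses are not given: they have to be found in the camera images.
- cleat (a point): Centre of the dark wooden cleat (block) glued on the board, to be gripped: 30 mm along x, 40 mm along y, 15 to 55 mm above the desk (this point at 35 mm). Axes are the board's: z up, x towards the board's leading edge, 135 mm ahead of this point; the trailing edge is 30 mm behind it; the board reaches 55 mm to either side in y.
- red_dot (a point): Centre of the red dot, 12 mm across, on the board's top, 15 mm above the desk. Axes as cleat; it lies 90 mm ahead in x and 20 mm to the left (+y) of the cleat's centre, 45 mm from the leading edge. The small black spot 50 mm to its right (-y) is a hole already drilled, not to be used.
- bit_tip (a point): Tip of the thin bit of the blue drill, 65 mm above the desk. Axes are the stand's: z up, x from the bit towards the stop and column, the way the stop is pushed in. The stand is fixed, elsewhere each time. Over the tip, chuck (radius 13 mm) from 105 mm and drill body (radius 25 mm) from 135 mm above the desk, to 270 mm; an arm runs in +x to the column (310 mm tall), 165 mm away.
- stop_face (a point): Centre of the flat front face (looking to -x) of the orange sprung stop, a bar 150 mm wide in y, 4 to 32 mm above the desk. Axes as bit_tip. Untouched, it lies 37 mm beyond the bit tip in x, at the same y; pressed, it slides in +x. With the red dot under the bit and the edge flush, it is pressed in by 8 mm.
- stop (a joint): How far the orange stop is pressed in: 0 untouched, 0.016 m at its hard end. A spring of 1000 N/m resists (8 N at 8 mm) and pushes stop and board back if let go. Its black pointer line stands in the green of the scale (on top of the housing, -y end) from 0.004 to 0.012 m, mid-green at 0.008; yellow is too little, red too much.
- board: The loose plywood board with its cleat: 165 mm (x) by 110 mm (y) by 15 mm thick, about 0.22 kg, flat on the desk (the dark cutting mat has no thickness). Origin at the centre of its underside, 52.5 mm ahead of the cleat's centre in x; axes as cleat.
- router: White router, 135 x 200 x 33 mm with two upright antennas to 186 mm; origin under its centre. Leave alone.
- mug: Blue mug, 80 mm across, 95 mm tall; origin under its centre. Leave alone.
- screw_tray: Yellow three-part tray, 90 x 130 x 28 mm; origin under its centre. Leave alone.
- screwdriver: Screwdriver lying on the desk, about 200 mm long. Leave alone.
- phone: Black phone, 148 x 72 x 8 mm, lying flat. Leave alone.
- tape: Blue roll of tape lying flat, 90 mm across, 24 mm tall; origin under its centre. Leave alone.
- power_brick: Black plug-in power supply, 75 x 45 x 30 mm; origin under its centre. Leave alone.

How it is judged:
By the outcome, as a careful person would: the job done as asked, in the order asked, and still so for the second after the job is handed in, while the arm keeps its last pose, push and grip.
It also fails if it takes over 42 s, if anything falls off the work surface, if the arm or the gripper's body presses on something with over 40 N, if the wrist force passes 120 N, or if a joint passes its speed limit or range.

## Working session

There is one attempt and no reset: what is moved stays moved. The work goes in short steps, each a Python script; the robot and the scene stay as the last script left them, time stands still between calls to the robot, and variables do not carry over. Pictures are saved under pics/ and viewed, and the job is handed in when it is done.

```bash
mkdir -p pics; ls; python3 - <<'E'
from rig import manip
import cv2,numpy as np
for n in ["scene","side","wrist"]:
    im=manip.snapshot(n); cv2.imwrite(f"pics/{n}0.png",im[:,:,::-1])
    c=manip.calibration(n); print(n,c)
    for t in ["cleat","red_dot","bit_tip","stop_face","board"]:
        try:
            r=manip.cut_out(t,n); print(t,[(np.round(d["uv"],1),round(d["conf"],2),d["mask"].sum()) for d in r[:3]])
        except Exception as e: print(t,e)
o=manip.get_obs();print(o)
E
```

```text
pics
scene {'fx': 378.4187266449368, 'fy': 378.4187266449368, 'cx': 318.1325439651894, 'cy': 207.4673331304158, 'eye': array([ 1.02733968, -0.67190618,  1.12294207]), 'attitude': array([-2.3722631 , -0.80311056,  0.27073641])}
cleat [(array([292.4, 238. ]), 0.57, np.int64(1291))]
red_dot [(array([292.3, 237. ]), 0.57, np.int64(1398))]
bit_tip [(array([365.7, 245.5]), 0.7, np.int64(3431))]
stop_face [(array([349. , 238.3]), 0.57, np.int64(284)), (array([290.3, 238.9]), 0.19, np.int64(1344))]
board [(array([291.3, 238.5]), 0.64, np.int64(1369))]
side {'fx': 504.30664633152736, 'fy': 504.30664633152736, 'cx': 318.95216539723765, 'cy': 197.14248650566407, 'eye': array([0.14354246, 1.00605768, 1.22569016]), 'attitude': array([-0.55137836,  2.75151356, -1.08373055])}
cleat [(array([344.2, 182.2]), 0.76, np.int64(1280))]
red_dot [(array([347. , 180.4]), 0.58, np.int64(1290))]
bit_tip [(array([265.7, 170.8]), 0.61, np.int64(3565))]
stop_face [(array([283.6, 190. ]), 0.67, np.int64(288))]
board [(array([343.8, 181.5]), 0.58, np.int64(1287))]
wrist {'fx': 336.99444152950565, 'fy': 336.99444152
[... 459 characters left out ...]
]
{'clock': 0.9, 'joints': array([-0.06617293,  0.53640943, -0.00440783,  1.53788945,  0.00261065,
        1.06730478, -0.07120133]), 'joint_velocities': array([-0.00111641,  0.00018944, -0.00057012, -0.0013283 ,  0.00141629,
        0.00055078,  0.0003544 ]), 'tau': array([ 1.19230772e-03, -5.83331537e+01,  1.04858737e+00, -2.59442514e+01,
        1.24931874e-02,  1.59199190e-03,  2.80641797e-05]), 'tcp_pos': array([ 6.49995546e-01, -1.54427941e-05,  2.31287821e-01]), 'tcp_rot': array([ 2.22140357e+00,  2.22144794e+00, -4.13677304e-05]), 'wrist_force': array([-0.53436421, -0.61837285,  0.17205119]), 'torque': array([ 0.00400065, -0.01747192,  0.00826089]), 'grip_width': 0.08513989644946293}
```

View pics/scene0.png

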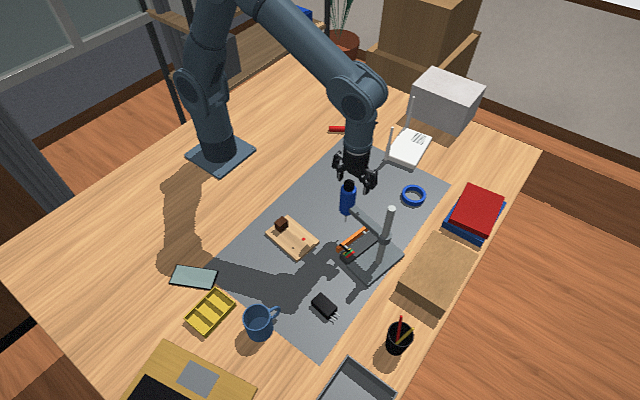

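View pics/side0.png

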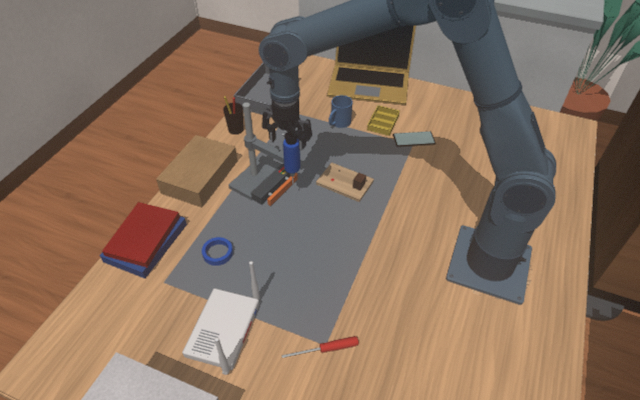

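View pics/wrist0.png

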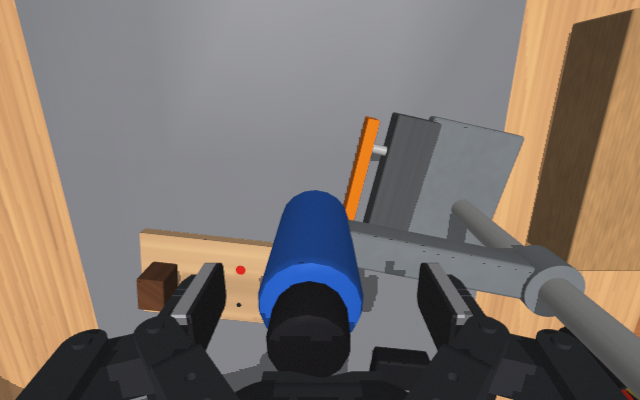

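```bash
cat > h.py <<'E'
import numpy as np,cv2
from scipy.spatial.transform import Rotation as R
def ray(c,uv):
    d=np.array([(uv[0]-c['cx'])/c['fx'],(uv[1]-c['cy'])/c['fy'],1.])
    return np.array(c['eye']),R.from_rotvec(c['attitude']).apply(d)
def onz(c,uv,z):
    e,d=ray(c,uv); return e+d*(z-e[2])/d[2]
def proj(c,p):
    q=R.from_rotvec(c['attitude']).inv().apply(np.asarray(p)-c['eye']); return np.array([c['fx']*q[0]/q[2]+c['cx'],c['fy']*q[1]/q[2]+c['cy']])
def tri(L):
    A=np.zeros((3,3));b=np.zeros(3)
    for c,uv in L:
        e,d=ray(c,uv);d=d/np.linalg.norm(d);P=np.eye(3)-np.outer(d,d);A+=P;b+=P@e
    return np.linalg.solve(A,b)
def toolrot(ang):
    # tool pointing down, tool x at world angle ang
    x=np.array([np.cos(ang),np.sin(ang),0]);z=np.array([0,0,-1.]);y=np.cross(z,x)
    return R.from_matrix(np.stack([x,y,z],1)).as_rotvec()
def red(im):
    h=cv2.cvtColor(im,cv2.COLOR_RGB2HSV); return (((h[...,0]<5)|(h[...,0]>175))&(h[...,1]>170)&(h[...,2]>90)).astype(np.uint8)
def orange(im):
    h=cv2.cvtColor(im,cv2.COLOR_RGB2HSV); return ((h[...,0]>5)&(h[...,0]<18)&(h[...,1]>200)&(h[...,2]>110)).astype(np.uint8)
E
python3 - <<'E'
from rig import manip
from h import *
np.set_printoptions(precision=4,suppress=True)
c=manip.calibration("wrist")
for n,uv,z in [("dot",(240.5,270),.015),("hole",(239,305),.015),("bl",(141,233),.015),("st",(371,118),.032)]: print(n,onz(c,uv,z))
for n in ["scene","side"]:
    im=cv2.imread(f"pics/{n}0.png")[:,:,::-1].copy()
    b={"scene":(240,190,420,290),"side":(220,120,400,220)}[n]
    cr=cv2.resize(im[b[1]:b[3],b[0]:b[2]],None,fx=4.4,fy=4.4,interpolation=cv2.INTER_CUBIC); cv2.imwrite(f"pics/{n}0z.png",cr[:,:,::-1])
o=manip.get_obs()
for a in (np.pi,np.pi-.2,np.pi+.2,0):
    print(a,manip.solve_ik([0.5,-.05,.36],toolrot(a)))
E
```

```text
dot [ 0.5538 -0.1308  0.015 ]
hole [ 0.5482 -0.1808  0.015 ]
bl [ 0.4421 -0.082   0.015 ]
st [0.7003 0.0502 0.032 ]
3.141592653589793 [ 0.2895  0.1791 -0.3209  1.7399  0.0596  1.2321  1.5243]
2.941592653589793 [ 0.2525  0.1757 -0.2781  1.7419  0.0509  1.231   1.3323]
3.3415926535897933 [ 0.3178  0.1819 -0.3538  1.7384  0.0665  1.233   1.718 ]
0 [-0.2811  0.1572  0.333   1.7709 -0.0545  1.2226 -1.5041]
```

View pics/scene0z.png

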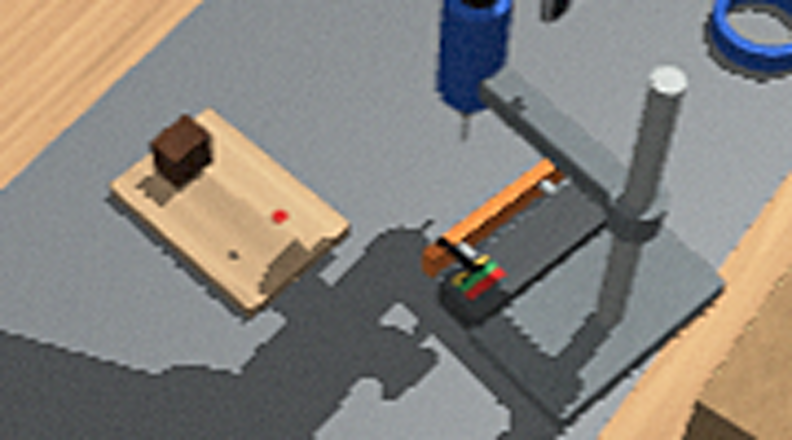

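View pics/side0z.png

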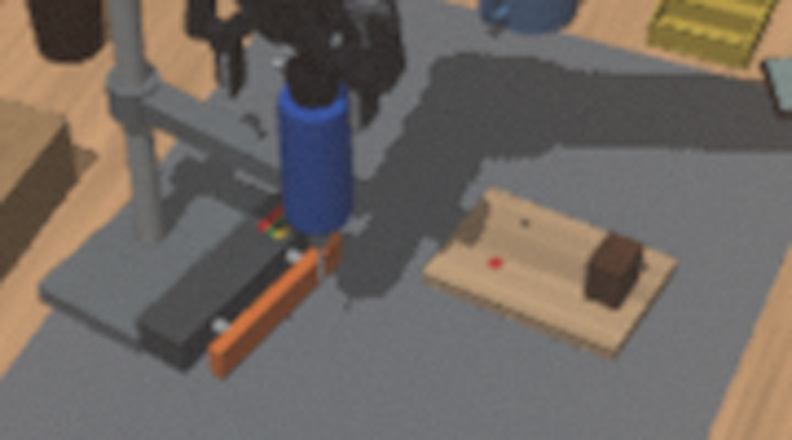

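```bash
python3 - <<'E'
from rig import manip
from h import *
np.set_printoptions(precision=4,suppress=True)
cs,cd=manip.calibration("scene"),manip.calibration("side")
p=tri([(cs,(345.5,221.4)),(cd,(293.2,183.6))]);print("bit",p,proj(cs,p),proj(cd,p))
manip.move_straight([.64,0,.36],velocity=.2)
manip.goto([.47,-.10,.36],toolrot(np.pi-.1))
print(manip.get_obs()['clock'],manip.get_obs()['tcp_pos'],manip.get_obs()['joints'])
c=manip.calibration("wrist");im=manip.snapshot("wrist");cv2.imwrite("pics/w1.png",im[:,:,::-1])
print(c); np.save("w1.npy",im); import pickle;pickle.dump(c,open("w1.pkl","wb"))
E
```

```text
bit [ 0.6442 -0.0143  0.0674] [344.9489 221.3142] [292.6078 183.6473]
3.1417 [ 0.4701 -0.0998  0.3596] [ 0.2928  0.1289 -0.196   1.7948  0.0264  1.221   1.5597]
{'fx': 336.99444152950565, 'fy': 336.99444152950565, 'cx': 321.1736655852766, 'cy': 197.54976027361636, 'eye': array([ 0.3892, -0.0918,  0.5012]), 'attitude': array([2.1383, 1.9348, 0.3176])}
```

View pics/w1.png

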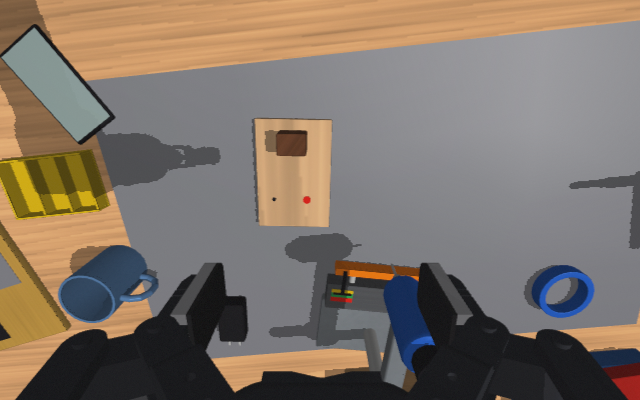

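```bash
python3 - <<'E'
from h import *
im=np.load("w1.npy")
for k,b in {"a":(240,105,350,235),"b":(310,235,440,315)}.items():
    cr=cv2.resize(im[b[1]:b[3],b[0]:b[2]],None,fx=6 if k=="b" else 4.6,fy=6 if k=="b" else 4.6,interpolation=cv2.INTER_CUBIC);cv2.imwrite(f"pics/w1{k}.png",cr[:,:,::-1])
m=red(im)[150:240,240:350]; ys,xs=np.nonzero(m);print(xs.mean()+240,ys.mean()+150,len(xs))
m=orange(im);m[:,:320]=0;m[:240]=0;m[300:]=0
ys,xs=np.nonzero(m);print(len(xs),xs.min(),xs.max())
for u in range(336,425,8):
    y=np.nonzero(m[:,u])[0];print(u,y)
E
```

```text
306.2564102564103 199.43589743589743 39
834 336 418
336 [268 269 270 271 272 273 274]
344 [262 263 264 269 270]
352 [263 264 265 266 267 268 269 270 271 272 273 274 275]
360 [263 264 265 266 270 271 272 273 274 275 276]
368 [264 265 266 267 268 269 270 271 272 273 274 275 276 277]
376 [265 266 267 268 269 270 271 272 273 274 275 276 277 278]
384 [266 267 268 269 270 273 274 275 276 277 278 279]
392 [274 275 276]
400 [267 268 269 270 271 272 273 274]
408 [268 269 270 271 272 273 275]
416 [269 270 271 272 273 274 275 276 277 278 279]
424 []
```

View pics/w1a.png

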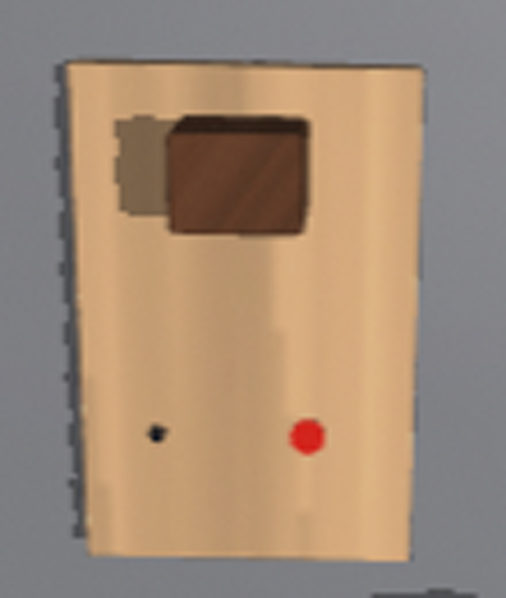

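View pics/w1b.png

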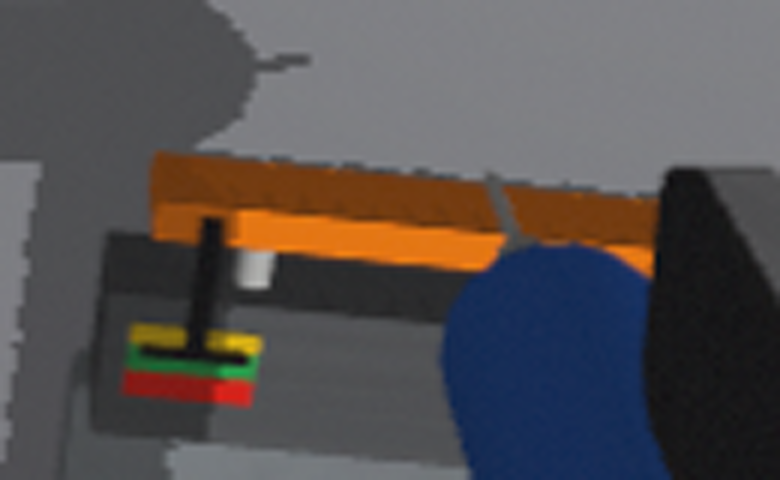

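```bash
python3 - <<'E'
from h import *
import pickle
from scipy.optimize import least_squares
np.set_printoptions(precision=4,suppress=True)
c=pickle.load(open("w1.pkl","rb"))
f=lambda x,y,s,b:(b[0]+(x+.5)/s-.5,b[1]+(y+.5)/s-.5)
A=[f(x,y,4.6,(240,105)) for x,y in [(68,62),(424,68),(409,560),(88,555),(307,436),(156,433)]]
W=np.array([onz(c,a,.015)[:2] for a in A])
M=np.array([[-30,-55],[-30,55],[135,55],[135,-55],[90,20],[90,-30]])/1e3
def res(p): 
    r=np.array([[np.cos(p[2]),-np.sin(p[2])],[np.sin(p[2]),np.cos(p[2])]]); return (M@r.T+p[:2]-W).ravel()
s=least_squares(res,[.47,-.14,-.1]);print("cleat",s.x,"res mm",s.fun.reshape(-1,2)*1e3)
# cross check with scene/side: dot
B=lambda x,y:f(x,y,6,(310,235))
tp=[onz(c,B(*q),.032) for q in [(152,203),(230,209),(505,237)]];bt=[onz(c,B(*q),.004) for q in [(152,153),(660,196)]]
print(tp,bt)
for L in (tp,bt):
    d=L[-1]-L[0];print("stop y-dir yaw",np.arctan2(d[1],d[0])-np.pi/2)
cs=__import__('rig').manip.calibration("scene");cd=__import__('rig').manip.calibration("side")
p=tri([(cs,(345.2,221.2)),(cd,(292.8,183.3)),(c,B(490,177))]);print("bit",p,onz(c,B(490,177),.065))
for n,k in (("scene",cs),("side",cd)):
    im=cv2.imread(f"pics/{n}0.png")[:,:,::-1].copy();m=red(im)
    u,v=proj(k,np.r_[W[4],.015]).astype(int); ys,xs=np.nonzero(m[v-8:v+9,u-8:u+9]); print(n,onz(k,(xs.mean()+u-8,ys.mean()+v-8),.015),W[4])
    m=orange(im); ys,xs=np.nonzero(m); print(len(xs))
E
```

```text
cleat [ 0.461  -0.1395 -0.1204] res mm [[-0.6057 -0.573 ]
 [-0.0672  0.1865]
 [ 0.7871  0.1679]
 [ 0.3182 -0.4836]
 [-0.231   0.337 ]
 [-0.2014  0.3652]]
[array([ 0.6665, -0.0976,  0.032 ]), array([ 0.6703, -0.0773,  0.032 ]), array([ 0.686 , -0.0053,  0.032 ])] [array([ 0.6673, -0.0966,  0.004 ]), array([0.6949, 0.0433, 0.004 ])]
stop y-dir yaw -0.2087379357112249
stop y-dir yaw -0.19480223982757683
bit [ 0.6448 -0.0149  0.069 ] [ 0.648  -0.0145  0.065 ]
scene [ 0.5513 -0.1307  0.015 ] [ 0.553  -0.1308]
2
side [ 0.5531 -0.1327  0.015 ] [ 0.553  -0.1308]
0
```

```bash
python3 - <<'E'
from rig import manip
from h import *
np.set_printoptions(precision=4,suppress=True)
x,y,w=.461,-.1395,-.1204
r=toolrot(np.pi+w)
manip.goto([x,y,.12],r)
manip.move_straight([x,y,.019],velocity=.1)
print(manip.get_obs()['wrist_force'])
w_=manip.grip(0.03,squeeze=60); o=manip.get_obs(); print(w_,o['grip_width'],o['wrist_force'],o['tcp_pos'],o['clock'])
im=manip.snapshot("wrist");cv2.imwrite("pics/w2.png",im[:,:,::-1])
im=manip.snapshot("side");cv2.imwrite("pics/s2.png",cv2.resize(im[100:230,200:420],None,fx=3.6,fy=3.6)[:,:,::-1])
E
```

```text
[0.6554 0.3939 0.2163]
False 0.03926441568668564 [-1.6759  0.1669  5.2453] [ 0.4613 -0.1396  0.0194] 5.8
```

View pics/w2.png

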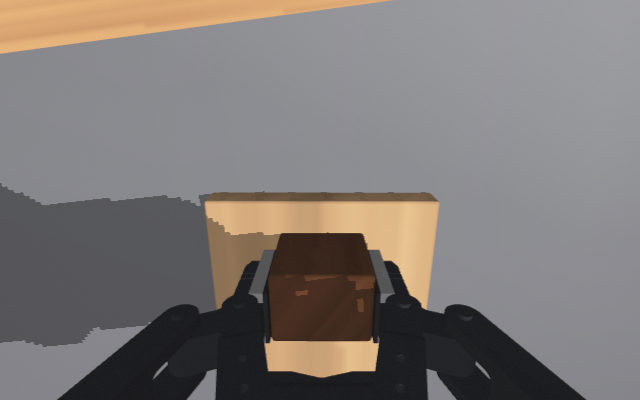

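View pics/s2.png

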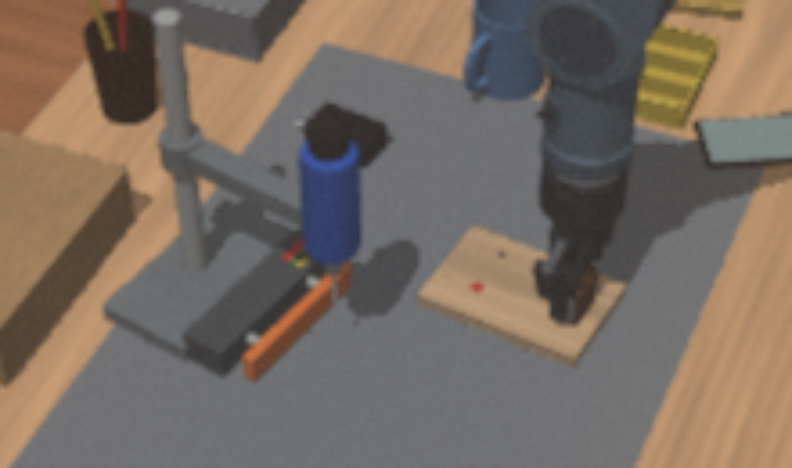

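```bash
cat >> h.py <<'E'
BIT=np.array([.6455,-.0147]); PSI=-.20
def cleat_at(back,psi=PSI,bit=BIT,lat=0):
    r=np.array([[np.cos(psi),-np.sin(psi)],[np.sin(psi),np.cos(psi)]])
    return bit-r@np.array([.09+back,.02+lat])
E
python3 - <<'E'
from rig import manip
from h import *
np.set_printoptions(precision=4,suppress=True)
p=cleat_at(.03); print(p)
manip.move_straight([*p,.0194],ori=toolrot(np.pi+PSI),velocity=.08)
o=manip.get_obs(); print(o['grip_width'],o['wrist_force'],o['tcp_pos'],o['clock'])
for n,b in (("side",(220,120,360,220)),("scene",(280,190,420,290)),):
    im=manip.snapshot(n);np.save(n+"3.npy",im);cv2.imwrite(f"pics/{n}3.png",cv2.resize(im[b[1]:b[3],b[0]:b[2]],None,fx=5.6,fy=5.6,interpolation=cv2.INTER_CUBIC)[:,:,::-1])
im=manip.snapshot("wrist");cv2.imwrite("pics/w3.png",im[:,:,::-1])
E
```

```text
[ 0.5239 -0.0105]
0.039171296610360444 [-1.0644 -1.2484  4.853 ] [ 0.5241 -0.01    0.0195] 7.8417
```

View pics/side3.png

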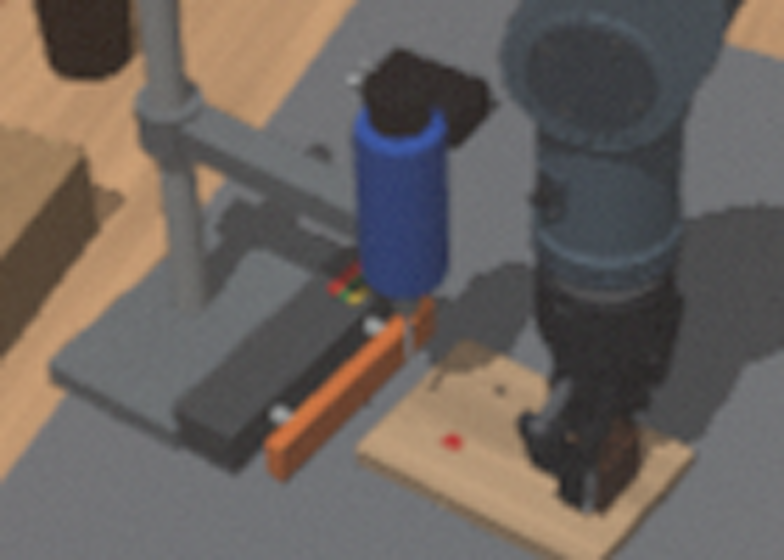

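View pics/scene3.png

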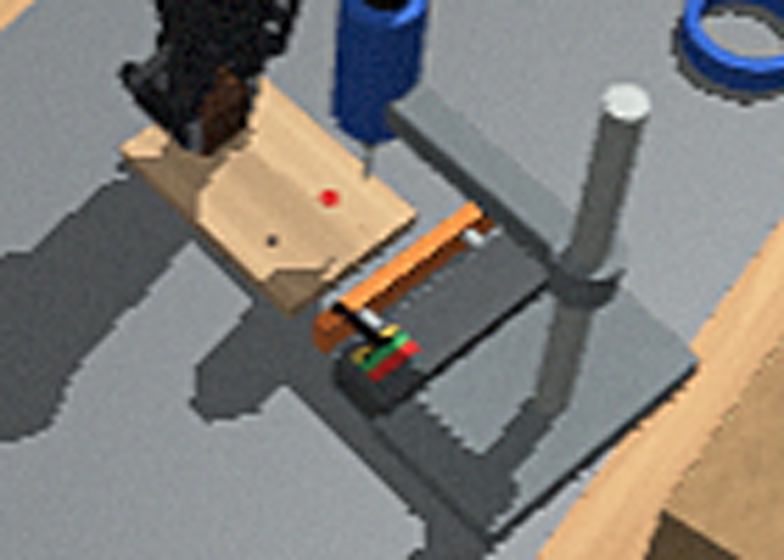

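View pics/w3.png

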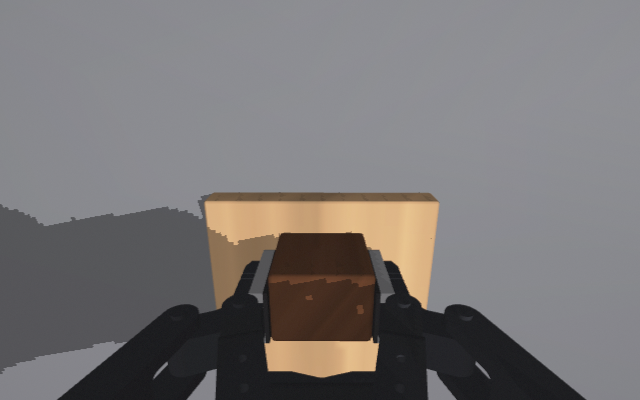

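```bash
python3 - <<'E'
from rig import manip
from h import *
np.set_printoptions(precision=4,suppress=True)
cs,cd=manip.calibration("scene"),manip.calibration("side")
F=lambda b:(lambda x,y:(b[0]+(x+.5)/5.6-.5,b[1]+(y+.5)/5.6-.5))
S,D=F((280,190)),F((220,120))
# bit tip
bs,bd=S(367,174),D(409,354)
print("bit tri",tri([(cs,bs),(cd,bd)]),onz(cs,bs,.065),onz(cd,bd,.065))
print("dot",onz(cs,S(329,198),.015),onz(cd,D(453,441),.015), "tri",tri([(cs,S(329,198)),(cd,D(453,441))]))
print("hole",onz(cs,S(271,240),.015),onz(cd,D(501,389),.015))
p=cleat_at(.03,);print("exp dot",BIT-.03*np.array([np.cos(PSI),np.sin(PSI)]))
def yaw(a,b): d=b-a; return np.arctan2(d[1],d[0])-np.pi/2
print("board yaw", yaw(onz(cs,S(290,315),.015),onz(cs,S(415,216),.015)), yaw(onz(cd,D(457,340),.015),onz(cd,D(358,450),.015)))
print("dot-hole yaw",yaw(onz(cs,S(271,240),.015),onz(cs,S(329,198),.015)),yaw(onz(cd,D(501,389),.015),onz(cd,D(453,441),.015)))
print("stop yaw",yaw(onz(cs,S(315,320),.032),onz(cs,S(474,202),.032)),yaw(onz(cd,D(425,302),.032),onz(cd,D(267,442),.032)))
print(onz(cs,S(315,320),.032),onz(cs,S(474,202),.032),onz(cd,D(425,302),.032),onz(cd,D(267,442),.032))
# orange fits
from rig import manip
im=np.load("scene3.npy"); h=cv2.cvtColor(im,cv2.COLOR_RGB2HSV)
m=((h[...,0]>4)&(h[...,0]<18)&(h[...,1]>170)).astype(np.uint8);m[:,:330]=0;m[:,375:]=0;m[:220]=0;m[260:]=0
print(m.sum())
E
```

```text
bit tri [ 0.6443 -0.0142  0.0713] [ 0.6422 -0.0101  0.065 ] [ 0.6468 -0.0199  0.065 ]
dot [ 0.6155 -0.009   0.015 ] [ 0.6153 -0.0093  0.015 ] tri [ 0.6154 -0.0092  0.0151]
hole [ 0.6053 -0.0575  0.015 ] [ 0.6061 -0.0589  0.015 ]
exp dot [ 0.6161 -0.0087]
board yaw -0.17972368359776736 -0.15687006185241148
dot-hole yaw -0.20837935852325296 -0.18385077464526467
stop yaw -0.21517385478886353 -0.2538038534797076
[ 0.6672 -0.0974  0.032 ] [0.6959 0.0336 0.032 ] [ 0.6704 -0.0928  0.032 ] [0.7068 0.0473 0.032 ]
154
```

```bash
python3 - <<'E'
from h import *
im=cv2.imread("pics/wrist0.png");b=(330,105,410,230)
cv2.imwrite("pics/z1.png",cv2.resize(im[b[1]:b[3],b[0]:b[2]],None,fx=4.8,fy=4.8,interpolation=cv2.INTER_LANCZOS4))
im=np.load("side3.npy")[:,:,::-1];b=(262,165,302,210)
cv2.imwrite("pics/z2.png",cv2.resize(im[b[1]:b[3],b[0]:b[2]],None,fx=13,fy=13,interpolation=cv2.INTER_CUBIC))
im=np.load("scene3.npy")[:,:,::-1];b=(330,205,380,260)
cv2.imwrite("pics/z3.png",cv2.resize(im[b[1]:b[3],b[0]:b[2]],None,fx=10.5,fy=10.5,interpolation=cv2.INTER_CUBIC))
E
```

```text
(no output)
```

View pics/z1.png

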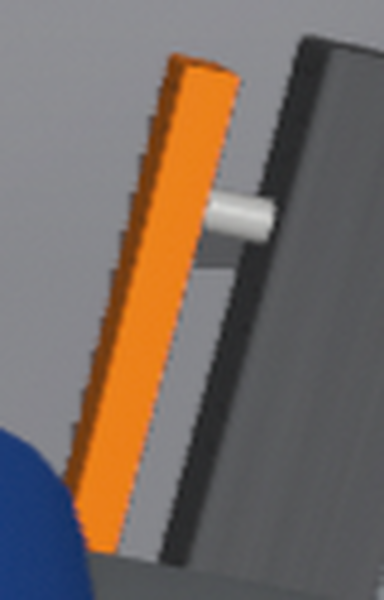

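View pics/z2.png

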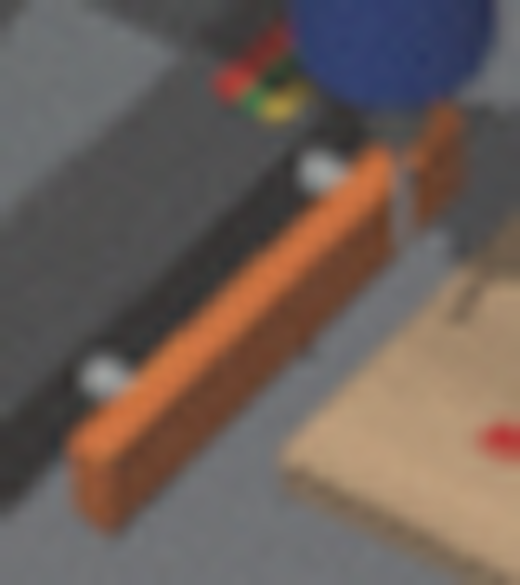

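View pics/z3.png

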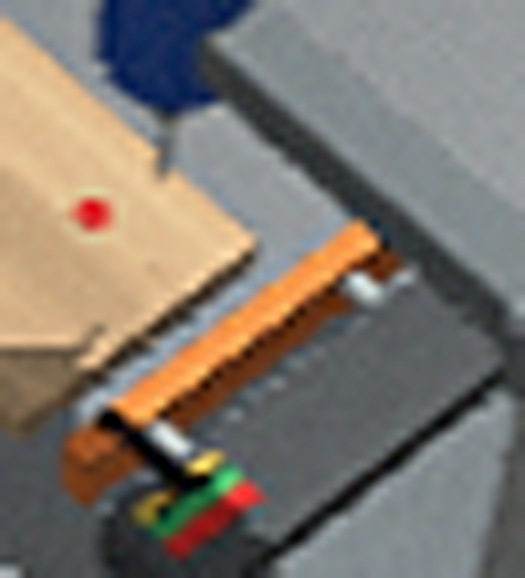

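```bash
python3 - <<'E'
from rig import manip
from h import *
np.set_printoptions(precision=4,suppress=True)
cs,cd=manip.calibration("scene"),manip.calibration("side")
cw={'fx':336.99444152950565,'fy':336.99444152950565,'cx':321.1736655852766,'cy':197.54976027361636,'eye':np.array([0.65056561,0.08181211,0.37284862]),'attitude':np.array([2.81714393,7.59298864e-04,2.15982491e-03])}
def g(c,b,s,a,e,z=.032):
    q=[onz(c,(b[0]+(x+.5)/s-.5,b[1]+(y+.5)/s-.5),z) for x,y in (a,e)]
    d=q[1]-q[0]; d*=np.sign(d[1]); n=np.array([d[1],-d[0]])/np.hypot(d[0],d[1])
    print("yaw",np.arctan2(d[1],d[0])-np.pi/2,"off from BIT mm",(q[0][:2]-BIT)@n*1e3,(np.mean(q,0)[:2]-[.682,-.022])@n*1e3)
g(cw,(330,105),4.8,(183,66),(78,490))
g(cw,(330,105),4.8,(238,75),(115,548))
g(cd,(262,165),13,(115,460),(393,185))
g(cd,(262,165),13,(110,535),(460,195),.004)
g(cs,(330,205),10.5,(118,405),(350,228))
import pickle
c=pickle.load(open("w1.pkl","rb"))
g(c,(310,235),6,(152,203),(505,237))
g(c,(310,235),6,(230,207),(505,233))
g(c,(310,235),6,(152,153),(660,196),.004)
E
```

```text
yaw -0.2055325596511035 off from BIT mm 37.36247562997983 0.14086545040447576
yaw -0.20686671005078705 off from BIT mm 48.829508690958846 11.608335723728132
yaw -0.2013926747394743 off from BIT mm 35.59119821536882 -1.6313468809280267
yaw -0.2156501645489115 off from BIT mm 37.119674412244684 -0.09696631427663366
yaw -0.2020200677009587 off from BIT mm 38.33695395646261 1.1145095317363236
yaw -0.2087379357112249 off from BIT mm 37.67079860551178 0.45035048046721676
yaw -0.20668989574817376 off from BIT mm 36.51114242684713 -0.7100922922910096
yaw -0.19480223982757683 off from BIT mm 37.265538368704114 0.04282108696034563
```

```bash
sed -i 's/PSI=-.20$/PSI=-.206/' h.py; python3 - <<'E'
from rig import manip
from h import *
np.set_printoptions(precision=4,suppress=True)
for b,v in ((.02,.04),(.0,.03)):
    p=cleat_at(b); manip.move_straight([*p,.0194],ori=toolrot(np.pi+PSI),velocity=v)
    o=manip.get_obs(); f=o['wrist_force'];n=np.array([np.cos(PSI),np.sin(PSI),0]); print(p,o['grip_width'],f,f@n,o['tcp_pos'],o['clock'])
for n,b in (("side",(230,130,350,220)),("scene",(290,190,400,280)),):
    im=manip.snapshot(n);np.save(n+"4.npy",im);cv2.imwrite(f"pics/{n}4.png",cv2.resize(im[b[1]:b[3],b[0]:b[2]],None,fx=6.6,fy=6.6,interpolation=cv2.INTER_CUBIC)[:,:,::-1])
im=manip.snapshot("wrist");cv2.imwrite("pics/w4.png",im[:,:,::-1])
E
```

```text
[ 0.5337 -0.0118] 0.039243068495101854 [0.3173 0.7071 3.3591] 0.1659196247001581 [ 0.5341 -0.011   0.0194] 8.3917
[ 0.5533 -0.0159] 0.039281529397324606 [-13.0849   2.4835  19.5008] -13.31620646841767 [ 0.5493 -0.0147  0.0194] 9.2083
```

View pics/side4.png

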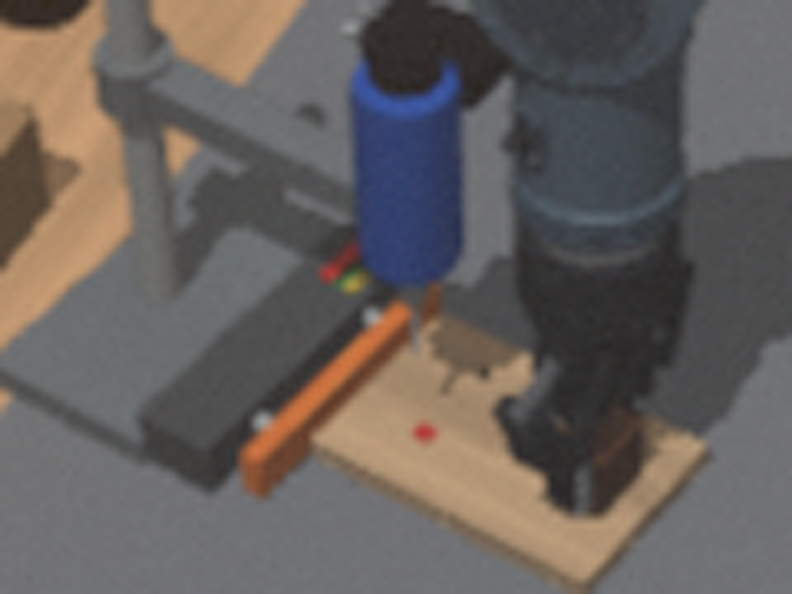

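View pics/scene4.png

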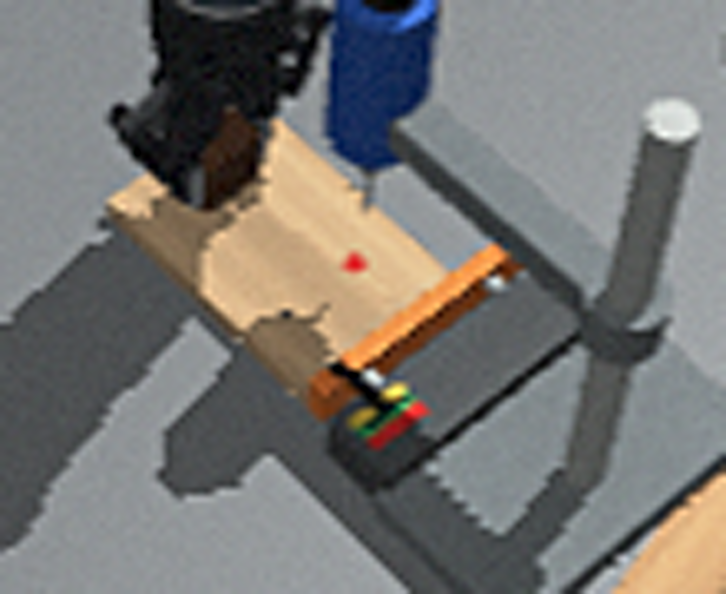

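View pics/w4.png

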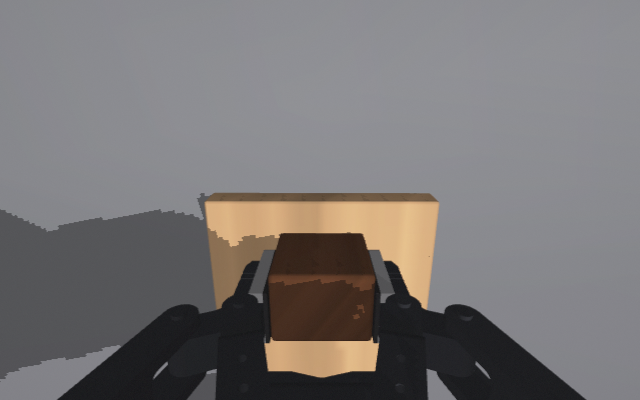

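```bash
python3 - <<'E'
from rig import manip
from h import *
np.set_printoptions(precision=4,suppress=True)
n=np.array([np.cos(PSI),np.sin(PSI)])
T=cleat_at(0); cmd=T.copy()
o=manip.get_obs(); print((T-o['tcp_pos'][:2])*1e3)
for i in range(4):
    e=T-o['tcp_pos'][:2]; 
    if np.hypot(*e)<.0004: break
    cmd=cmd+e*(1 if i==0 else .8); manip.move_straight([*cmd,.0194],ori=toolrot(np.pi+PSI),velocity=.02); manip.dwell(.15)
    o=manip.get_obs(); f=o['wrist_force']; print(cmd,(T-o['tcp_pos'][:2])*1e3,f,f[:2]@n,o['tcp_pos'][2],o['clock'])
np.save("cmd.npy",cmd)
from scipy.spatial.transform import Rotation as R
X=R.from_rotvec(o['tcp_rot']).as_matrix();print(X[:,0],np.arctan2(-X[1,0],-X[0,0]))
for nm,b in (("side",(230,130,350,220)),("scene",(290,190,400,280)),):
    im=manip.snapshot(nm);np.save(nm+"5.npy",im);cv2.imwrite(f"pics/{nm}5.png",cv2.resize(im[b[1]:b[3],b[0]:b[2]],None,fx=6.6,fy=6.6,interpolation=cv2.INTER_CUBIC)[:,:,::-1])
E
```

```text
[ 4.0462 -1.1816]
[ 0.5574 -0.017 ] [ 1.3955 -0.6822] [-16.7806   4.8767  23.3126] -17.42335188809034 0.01938790203955525 9.8667
[ 0.5585 -0.0176] [ 1.2932 -0.5543] [-18.7413   6.0855  25.9744] -19.589834849247687 0.019344940091737955 10.2667
[ 0.5595 -0.018 ] [ 0.8917 -0.5119] [-21.0979   6.6636  28.5697] -22.014866430598886 0.019304351682706007 10.6667
[ 0.5602 -0.0184] [ 0.9333 -0.5028] [-23.1236   7.4467  31.3589] -24.15785880756656 0.019282844920445505 11.0667
[-0.9791  0.2026  0.0151] -0.2040462701354367
```

View pics/side5.png

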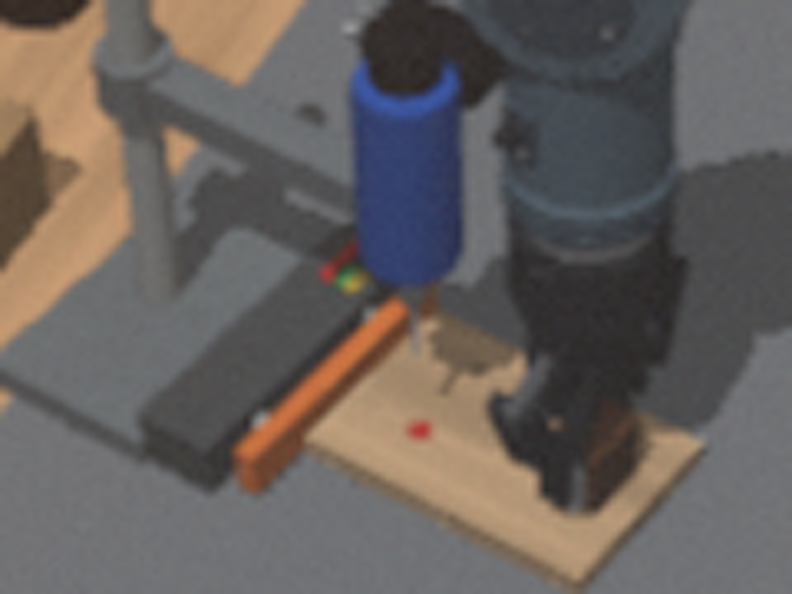

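View pics/scene5.png

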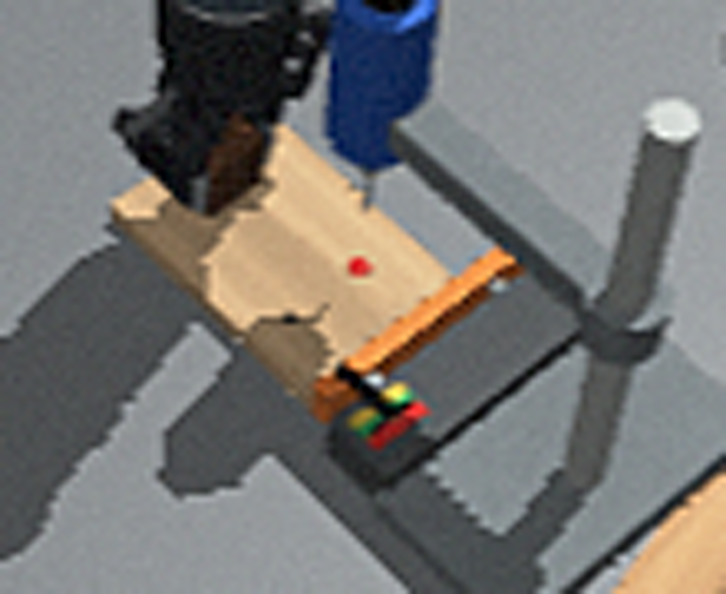

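```bash
cat >> h.py <<'E'
def measure(manip,tag):
    out=[]
    for nm,b in (("side",(230,130,350,220)),("scene",(290,190,400,280))):
        im=manip.snapshot(nm);np.save(f"{nm}{tag}.npy",im);cv2.imwrite(f"pics/{nm}{tag}.png",cv2.resize(im[b[1]:b[3],b[0]:b[2]],None,fx=6.6,fy=6.6,interpolation=cv2.INTER_CUBIC)[:,:,::-1])
        out.append(dot(manip,nm,im))
    return out
def dot(manip,nm,im):
    c=manip.calibration(nm);u,v=proj(c,[*BIT,.015]).astype(int)
    s=im[v-9:v+10,u-9:u+10].astype(float); wgt=np.clip(s[...,0]-1.9*np.maximum(s[...,1],s[...,2]*.9)-10,0,None)
    yy,xx=np.mgrid[v-9:v+10,u-9:u+10]; return onz(c,((wgt*xx).sum()/wgt.sum(),(wgt*yy).sum()/wgt.sum()),.015)[:2]
def sf(p): # stand-frame offset from BIT, mm (x fwd, y left)
    n=np.array([np.cos(PSI),np.sin(PSI)]);l=np.array([-n[1],n[0]]);d=np.asarray(p)[:2]-BIT; return np.round([d@n*1e3,d@l*1e3],2)
E
python3 - <<'E'
from rig import manip
from h import *
np.set_printoptions(precision=4,suppress=True)
for t in ("3","4","5"):
  for nm in ("side","scene"):
    im=np.load(nm+t+".npy")
    if t!="3": p=dot(manip,nm,im);print(t,nm,p,sf(p))
n=np.array([np.cos(PSI),np.sin(PSI)]);l=np.array([-n[1],n[0]])
T=cleat_at(0); cmd=np.load("cmd.npy"); z=.0194
for i in range(4):
    z+=.0015; cmd=cmd-n*.0008
    manip.move_straight([*cmd,z],ori=toolrot(np.pi+PSI),velocity=.02); manip.dwell(.1)
    o=manip.get_obs(); f=o['wrist_force']; e=T-o['tcp_pos'][:2]; print(z,"err n,l",e@n*1e3,e@l*1e3,f,f[:2]@n,o['tcp_pos'][2],o['clock'])
    if f[2]<12: break
np.save("cmd.npy",np.r_[cmd,z])
for p in measure(manip,"6"): print(p,sf(p))
E
```

```text
4 side [ 0.6418 -0.0143] [-3.68 -0.38]
4 scene [ 0.6416 -0.0148] [-3.76 -0.86]
5 side [ 0.6435 -0.0148] [-1.98 -0.48]
5 scene [ 0.6432 -0.0145] [-2.31 -0.27]
0.020900000000000002 err n,l -0.6565970690271382 -0.18583150329102227 [-10.2037   5.5916   5.5073] -11.131750938160396 0.019377593737961107 11.5167
[ 0.6461 -0.0157] [ 0.83 -0.86]
[ 0.6453 -0.0155] [-0.02 -0.83]
```

```bash
python3 - <<'E'
from h import *
im=np.load("scene6.npy")[:,:,::-1];b=(332,220,372,262)
a=cv2.resize(im[b[1]:b[3],b[0]:b[2]],None,fx=13,fy=13,interpolation=cv2.INTER_CUBIC);cv2.imwrite("pics/z6.png",a)
E
```

```text
(no output)
```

View pics/z6.png

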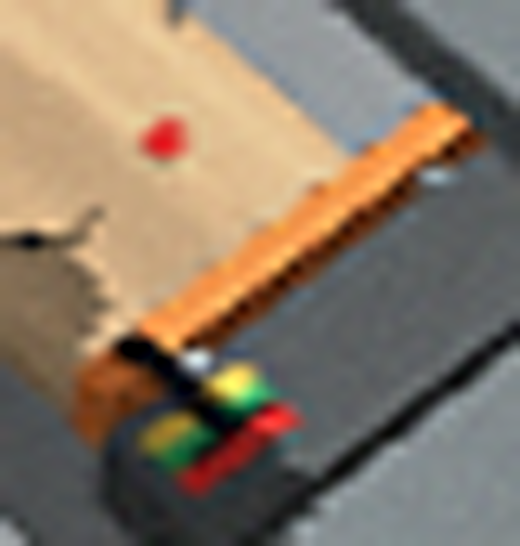

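View pics/scene6.png

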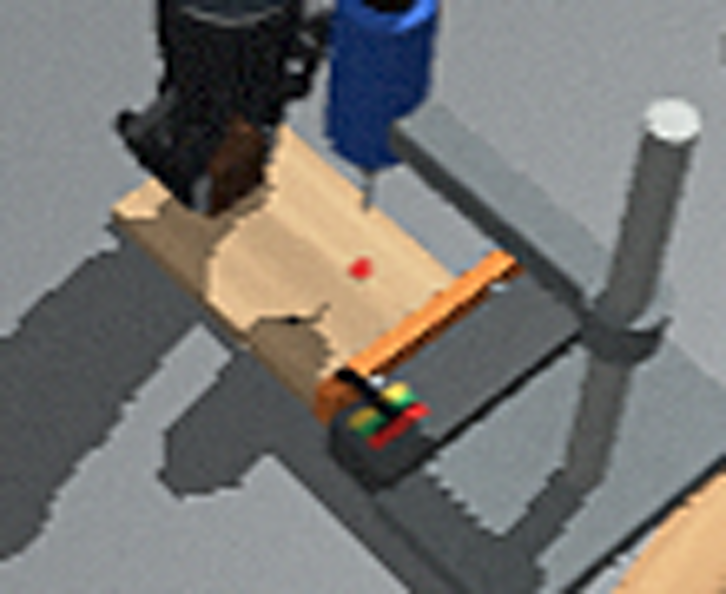

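View pics/side6.png

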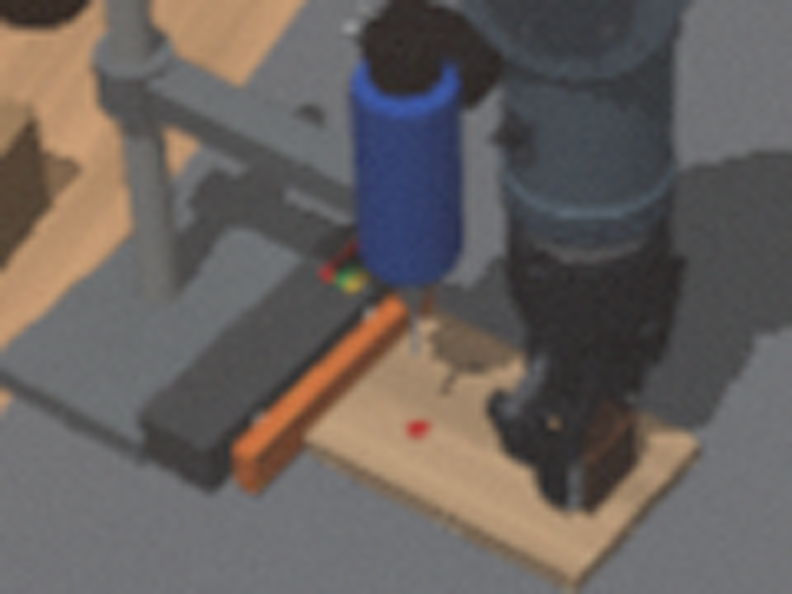

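```bash
python3 - <<'E'
from rig import manip
from h import *
np.set_printoptions(precision=4,suppress=True)
o=manip.get_obs();print(o['clock'],o['wrist_force'],o['tcp_pos'],o['grip_width'],sf(o['tcp_pos']-np.r_[cleat_at(0)-BIT,0]))
# stop shift: match patch of right end of orange, upsampled
for nm,box,z in (("scene",(352,224,372,238),.032),("side",(260,190,285,208),.032)):
    c=manip.calibration(nm)
    A=np.load(nm+"3.npy").astype(np.float32);B=np.load(nm+"6.npy").astype(np.float32)
    def ch(I): return np.clip(I[...,0]-I[...,2]-40,0,None)   # orange-ness
    a,b=ch(A),ch(B)
    x0,y0,x1,y1=box
    # weight bright top face end: template search subpixel
    n=np.array([np.cos(PSI),np.sin(PSI),0])
    P={"scene":[.6965,.0445,.032],"side":[.697,.051,.032]}[nm]
    best=[]
    for d in np.arange(0,.0165,.0005):
        s=proj(c,np.array(P)+n*d)-proj(c,P)
        W=cv2.warpAffine(a,np.float32([[1,0,s[0]],[0,1,s[1]]]),(640,400))
        best.append((((W-b)[y0:y1,x0:x1]**2).mean(),d))
    print(nm,sorted(best)[:3])
im=np.load("scene6.npy")[:,:,::-1]
b=(335,240,365,262);cv2.imwrite("pics/z7.png",cv2.resize(im[b[1]:b[3],b[0]:b[2]],None,fx=24,fy=24,interpolation=cv2.INTER_NEAREST))
E
```

```text
11.6167 [-10.0037   6.2813   5.9574] [ 0.554  -0.0158  0.0194] 0.03903257763544215 [0.66 0.19]
scene [(np.float32(233.42934), np.float64(0.0085)), (np.float32(242.99297), np.float64(0.008)), (np.float32(265.16785), np.float64(0.009000000000000001))]
side [(np.float32(50.264877), np.float64(0.0085)), (np.float32(53.875813), np.float64(0.008)), (np.float32(55.943546), np.float64(0.009000000000000001))]
```

View pics/z7.png

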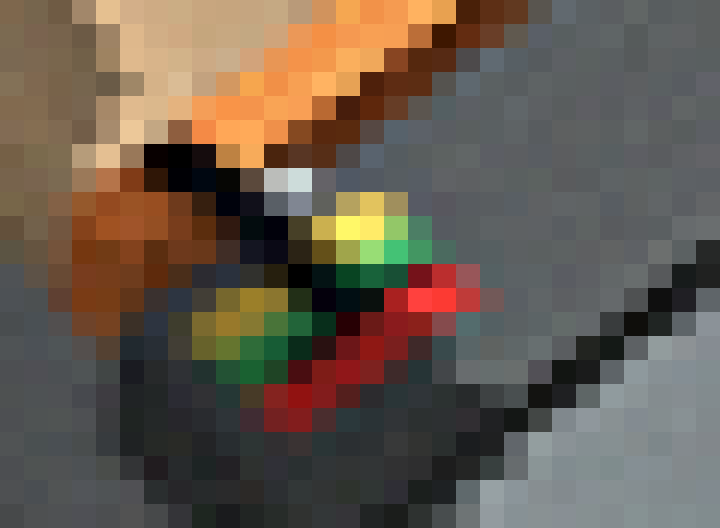

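```bash
python3 - <<'E'
from rig import manip
from h import *
manip.dwell(1.0)
o=manip.get_obs();print(o['clock'],o['wrist_force'],sf(o['tcp_pos']-np.r_[cleat_at(0)-BIT,0]),abs(o['joint_velocities']).max())
for p in measure(manip,"7"): print(p,sf(p))
manip.job_done()
E
```

```text
12.6167 [-10.7031671    5.65585903   7.20859864] [0.7  0.18] 0.001527139066656332
[ 0.64596253 -0.01580114] [ 0.68 -0.98]
[ 0.64537534 -0.01554439] [ 0.05 -0.85]
the job is handed in; nothing more can be done
```

The job is handed in at 12.6 s. The board is under the bit, pressed against the orange stop, and still held by the fingers on its cleat. I gripped the cleat, slid the board flat across the desk, turned it to match the stop and pushed the stop in.

**Last checks:**
- **Red dot:** it lies within about 1 mm of beneath the bit. The side camera puts it 0.7 mm forward and 1.0 mm right, and the scene camera 0.1 mm forward and 0.9 mm right. The bit's own position is only known to about 1–2 mm.
- **Stop:** image matching in both cameras puts it about 8.5 mm in, and the pointer is in the green. The scene picture is coarse there, and the pointer tip looks close to the red; I relied on the 8.5 mm figure.
- **Flush edge:** the last close-up shows no gap between board and stop. The gripper angle matches the measured stop angle to about 0.002 rad. I had no separate measurement of the board's own angle at the end.
- **Steadiness:** over a 1 s hold, position changed by less than 0.1 mm, with about 12 N of push.

**Disagreements:**
- The gripper position puts the dot 0.2 mm to the left, while the cameras put it 0.9 mm to the right.
- Partway through pushing, the arm pressed the board onto the desk with about 31 N. I raised the target height slightly, which brought it down to about 7 N.

I saw no contact with anything else on the desk.

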